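# Slide the serving board out over the edge of the butcher block

## Task

The packed meal stands on a bamboo serving board that lies flat on the dark butcher block, so nobody can get their fingers under it. Without lifting or gripping anything, push the board along the block with your fingertips until its whole hand slot sticks out past the block's edge on the robot's right, with about a finger's width (15 mm) between the edge and the slot, the board square to that edge and overhanging no other. Push only the board: leave the foil tray untouched where it stands on the board, and leave everything else on the block and table where it is.

Things in the scene. Friction and masses are not known exactly. Their poses are not given: they have to be found in the camera images.
- block: dark walnut butcher block, fixed, 450 x 320 mm and 40 mm high (its flat top is 40 mm above the table). Origin: centre of its underside. Its own +x axis points along its 450 mm length to the edge on the robot's right, over which the board must overhang
- block_edge (a point): middle of that edge, at the height of the block's top: (225, 0, 40) mm from the block's origin, with the block's axes: +x points outward past the edge, y runs along the edge (320 mm long)
- board: light bamboo serving board, loose, 240 x 160 mm, 10 mm thick, 0.26 kg, corners rounded 12 mm, lying flat on the block. Origin: centre of its underside. Its own +x axis points along its length to the end with the hand slot; the plain rear end is the straight edge at x = -120 mm (straight for y -68 to +68 mm). The slot is a through hole, 24 mm along x (x = 85 to 109 mm) and 80 mm along y, centred across the board. Slides on the block with friction 0.5 to 0.7
- slot (a point): middle of the slot's inner long side, on the board's top face: (85, 0, 10) mm from the board's origin, board's axes. Its distance past block_edge along the block's +x is the gap between edge and slot
- meal: square foil tray with a white card lid, loose, standing on the board behind the slot: 125 x 125 mm over its rim, 100 mm square at the base, 38 mm high, 0.25 to 0.45 kg. Origin: centre of its underside, about 12 mm behind the board's centre; turned up to 0.08 rad on it; its rim ends 35 to 50 mm short of the board's rear edge. Not to be touched
- salt: white salt shaker with steel top, 38 mm across, 65 mm high, on a rear corner of the block; origin at the centre of its underside. Leave alone
- pepper: dark pepper shaker with steel top, 38 mm across, 65 mm high, on the other rear corner of the block; origin at the centre of its underside. Leave alone
- fork: gold fork with a white handle, 205 mm long, 5 mm thick, lying on the table right of the block; origin on its underside, near its middle; x towards the tines. Leave alone
- knife: gold table knife with a white handle, 200 mm long, 5 mm thick, lying on the table right of the block; origin on its underside, near its middle; x towards the tip. Leave alone
- mug: white mug, 80 mm across, 92 mm high, on the table left of the block; origin at the centre of its underside. Leave alone
- jar: amber glass jar with a dark cap, 64 mm across, 95 mm high, on the table left of the block; origin at the centre of its underside. Leave alone
- sauce: orange sauce bottle with a red cap, 60 mm across, 175 mm high, on the table right of the block, beyond the cutlery; origin at the centre of its underside. Leave alone

How it is judged:
By the outcome, as a careful person would: the job done as asked, in the order asked, and still so for the second after the job is handed in, with the robot touching nothing.
It also fails if it takes over 38 s, if anything falls off the work surface, if the arm or the gripper's body presses on something with over 40 N, if the wrist force passes 120 N, or if a joint passes its speed limit or range.

## Robot

A 6-joint arm with a two-finger parallel gripper is mounted at the origin on the work surface. World frame = base frame: x ahead of the robot, y to its left, z up, the work surface at z = 0. Lengths are in m, angles in rad, forces in N, time in s.
With the tool pointing down it reaches from about 0.275 to 0.85 m from the base axis. Payload 19 kg.
Tool frame: the origin (TCP) lies at the very end of the fingers, on their centre line; the grasp point (between the pads) lies 19 mm behind it; z points along the fingers, y is the line along which they close (so a half turn about z gives the same grasp; the last joint's range is limited). The gripper opens to 85 mm and grips with 20 to 120 N. Pads are 22 mm wide; open, the fingers measure 114 mm over their backs; the gripper's body (76 mm by 85 mm) begins 54 mm behind the grasp point. The pads swing forward as they close: fully open they stand 13 mm farther back than shut.
Start: joints at [1.185, 0.15, 1.437, -0, 1.554, -0.134], TCP at [0.143, 0.557, 0.21] pointing down, gripper open.
Joint ranges: [-2.8, 2.8], [-0.68, 2.1], [0.12, 2.68], [-1.39, 4.53], [0.16, 2.79], [-2.81, 2.81]. Speed limits (rad/s): [1.89, 1.89, 2.22, 3.01, 3.01, 3.01].

## Interface

Orientations are given as a unit quaternion [x, y, z, w].
In Python, from workcell import env gives the robot as it stands. Calls block until the motion is done:
- env.move_to(position, orientation): joint-space move of the TCP to a pose.
- env.move_linear(position, ori=None, vel=0.15, contact_N=None): straight line of the TCP; ori=None keeps the orientation; vel is the mean speed in m/s. With contact_N (N) it stops when the force on the tool has changed by that much, and returns True; else False.
- env.movej(angles): joint-space move.
- env.ungrasp() and env.close_gripper(): open the fingers fully, or close them until they stop; the grip force is fixed at half the most.
- env.sleep(seconds).
- env.solve_ik(position, orientation): joint angles nearest the present ones, or None.
- env.state(): the state.
- env.capture(name): name is "side" or "top"; returns a dict with "img" (384x512x3 uint8, blue, green, red), "fx", "fy", "cx", "cy" (pixels), "pose" (4x4, takes a point from camera to world coordinates). Camera axes: x right, y down, z forward; pixel columns grow to the right and rows downward; lengths in m; the calibration is good to about 2 mm. A picture is of the moment at which its call begins. There is no depth.
A pose or a line that the arm cannot do raises env.PlanningError and nothing moves.
- env.hand_in(): hands the job in; it is judged then, once.
The state is a dict: "time_s": time; "joints": joint angles; "dq": joint speeds; "joint_torque": joint torques, N m; "ee_pos": TCP position; "tool_rot": TCP orientation; "contact_force": force on the tool from outside, world axes, zero at the start; "torque": the same for the moment, N m; "gripper_width": finger opening in m; "finger_force": force on a finger pad.
Only numpy, scipy, OpenCV 4.12 (cv2) and the standard library are available. Lean on these libraries where they do the work, as an engineer would, in place of code of your own. Each camera call takes 0.05 s, during which the arm holds its last target. There are 200 camera calls.

## Working session

There is one attempt and no reset: what is moved stays moved. The work goes in short steps, each a Python script; the robot and the scene stay as the last script left them, time stands still between calls to the robot, and variables do not carry over. Pictures are saved under pics/ and viewed, at most 10 in all, crops included, and the job is handed in when it is done.

```bash
mkdir -p pics; python3 - <<'E'
from workcell import env
import cv2,numpy as np,pickle
for n in("top","side"):
    c=env.capture(n);cv2.imwrite(f"pics/{n}0.png",c["img"]);pickle.dump(c,open(f"{n}0.pkl","wb"))
    print(n,c["fx"],c["cx"],c["cy"],np.round(c["pose"],3).tolist())
print(env.state()["time_s"],env.state()["tool_rot"])
E
```

```text
top 423.74440355562547 251.84751595776106 188.93309575673678 [[-0.015, -0.99, 0.143, 0.426], [-1.0, 0.018, 0.022, 0.012], [-0.024, -0.142, -0.99, 1.249], [0.0, 0.0, 0.0, 1.0]]
side 385.03849708112216 254.33256188219946 192.5877637259886 [[-0.98, -0.147, 0.136, 0.449], [-0.2, 0.746, -0.636, 0.715], [-0.008, -0.65, -0.76, 0.85], [0.0, 0.0, 0.0, 1.0]]
0.1 [ 1.25572016e-01  9.92084368e-01 -5.01128729e-04 -1.53781262e-04]
```

View pics/top0.png

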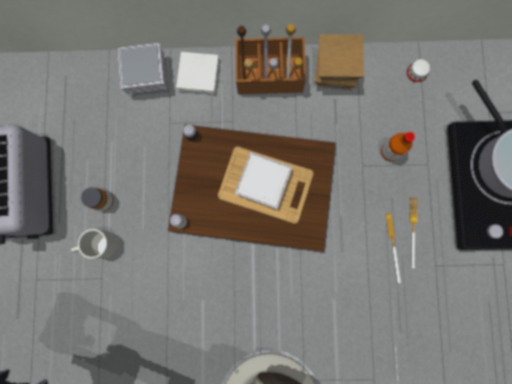

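View pics/side0.png

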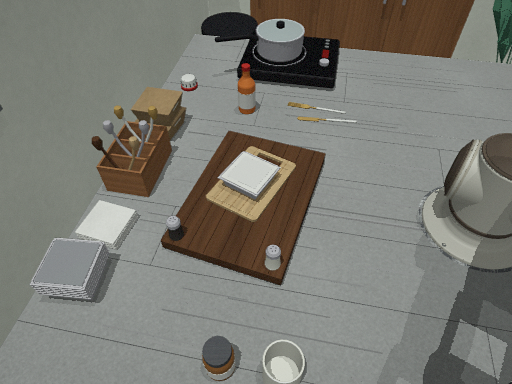

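The top view shows the block with corners at about (183,126), (336,142), (324,250) and (169,232). The board is centred near (266,184), turned relative to the block, with its slot at (298,195). The shakers stand at (190,131) and (178,220).

```bash
cat > h.py <<'E'
import cv2,numpy as np
from workcell import env
S=4
def ray(c,uv,z):
    uv=np.asarray(uv,float).reshape(-1,2);P=c["pose"]
    d=np.c_[(uv[:,0]-c["cx"])/c["fx"],(uv[:,1]-c["cy"])/c["fy"],np.ones(len(uv))]@P[:3,:3].T
    return (P[:3,3]+d*((z-P[2,3])/d[:,2])[:,None])[:,:2]
def big(m): 
    cs,_=cv2.findContours(m.astype(np.uint8)*255,cv2.RETR_EXTERNAL,cv2.CHAIN_APPROX_NONE)
    return max(cs,key=cv2.contourArea)[:,0]
def rect(p,tol=None):
    r=cv2.minAreaRect((p*1000).astype(np.float32))
    return cv2.boxPoints(r),r
def masks(c):
    im=cv2.resize(c["img"],None,fx=S,fy=S,interpolation=cv2.INTER_CUBIC)
    h,s,v=cv2.split(cv2.cvtColor(im,cv2.COLOR_BGR2HSV))
    return im,h,s,v
def up(p): return (p+0.5)/S-0.5
def lines(P,box):
    """line fit of contour points P (mm) near the middle of every box side: (point,dir,n)"""
    out=[]
    for i in range(4):
        a,b=box[i],box[(i+1)%4];L=np.linalg.norm(b-a);t=(b-a)/L;n=np.array([-t[1],t[0]])
        q=P-a;k=(q@t>.22*L)&(q@t<.78*L)&(abs(q@n)<7)
        vx,vy,x,y=cv2.fitLine(P[k].astype(np.float32),cv2.DIST_HUBER,0,.01,.01).ravel()
        d=np.array([vx,vy]);d*=np.sign(d@t);out.append((np.array([x,y]),d,L))
    return out
def quad(P):
    box,_=rect(P/1000);ls=lines(P,box);C=[]
    for i in range(4):
        (p,d,_),(q,e,_)=ls[i-1],ls[i]
        C.append(p+d*np.linalg.solve(np.c_[d,-e],q-p)[0])
    return np.array(C)
def pose(C,ref):
    """centre, long-axis yaw (pointing along ref), sizes"""
    s=[C[1]-C[0]+C[2]-C[3],C[2]-C[1]+C[3]-C[0]];s=[x/2 for x in s]
    s.sort(key=lambda x:-np.linalg.norm(x));l=s[0]*np.sign(s[0]@ref)
    return C.mean(0),np.arctan2(l[1],l[0]),[round(float(np.linalg.norm(x)),1) for x in s]
def measure(c,pic=None):
    im,h,s,v=masks(c)
    brown=(h<25)&(s>75)&(v>25)
    roi=np.zeros_like(brown);roi[100*S:275*S,150*S:350*S]=1
    cb=big(brown&roi); 
    tan=(h<30)&(v>125)&(s>50)&roi
    ct=big(tan); 
    B=ray(c,up(cb),.04)*1000;T=ray(c,up(ct),.05)*1000
    fill=np.zeros(h.shape,np.uint8);cv2.fillPoly(fill,[ct],1)
    fill=cv2.erode(fill,np.ones((5*S,5*S)))
    white=big((s<60)&(v>150)&(fill>0)); W=ray(c,up(white),.088)*1000
    slot=big((v<110)&(fill>0)&(s>60)); Sl=ray(c,up(slot),.05)*1000
    if pic:
        for k in(cb,ct,white,slot):cv2.drawContours(im,[k[:,None]],-1,(0,255,0),1)
        cv2.imwrite(pic,im[90*S:280*S,150*S:350*S][:600])
    ref=np.array([0,-1.])
    return dict(block=pose(quad(B),ref),board=pose(quad(T),ref),lid=cv2.minAreaRect(W.astype(np.float32)),slot=cv2.minAreaRect(Sl.astype(np.float32)))
def rel(m):
    (bc,by,_),(oc,oy,_)=m["block"],m["board"]
    R=np.array([[np.cos(by),np.sin(by)],[-np.sin(by),np.cos(by)]])
    w=R@(oc-bc);d=oy-by
    return w,d,w[0]+85*np.cos(d)-225
E
python3 - <<'E'
from h import *
import pickle
c=pickle.load(open("top0.pkl","rb"))
m=measure(c,"pics/m0.png")
for k in m:print(k,m[k])
print(rel(m))
E
```

```text
block (array([608.5015 ,  36.99683], dtype=float32), np.float64(-1.7142483520417524), [444.1, 314.5])
board (array([ 6.1260925e+02, -3.1195831e-01], dtype=float32), np.float64(-1.9038593448824666), [241.6, 161.8])
lid ((617.7144775390625, 5.53076171875), (127.2205810546875, 127.01185607910156), 68.64860534667969)
slot ((580.6093139648438, -91.55642700195312), (19.04762077331543, 74.21356201171875), 70.16127014160156)
(array([36.33832419,  9.39921812]), np.float64(-0.18961099284071414), np.float64(-105.18507741138802))
```

View pics/m0.png

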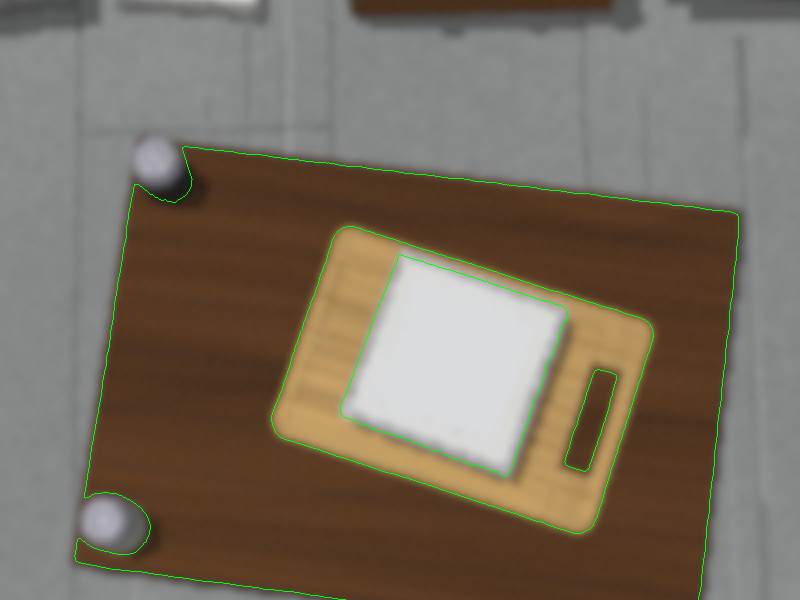

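The contours fit well. In the block frame the board's centre is at (36, 9) mm, it is turned −0.19 rad, and the gap is −105 mm. I'll put both open fingertips against the rear edge and push along an arc that also turns the board. I'll stop short, then look again.

```bash
cat >> h.py <<'E'
from scipy.spatial.transform import Rotation as Ro
def quat(psi):
    c,s=np.cos(psi),np.sin(psi);return Ro.from_matrix([[c,s,0],[s,-c,0],[0,0,-1]]).as_quat()
def tool(bp,yaw,back,z,side=0.):
    """TCP pose with the finger centre `back` mm behind the rear edge of a board at bp (mm)"""
    d=np.array([np.cos(yaw),np.sin(yaw)]);n=np.array([-d[1],d[0]])
    p=(bp-d*(120+back)+n*side)/1000
    return [*p,z]
E
python3 - <<'E'
from h import *
import pickle
m=measure(pickle.load(open("top0.pkl","rb")))
bp,yaw,_=m["board"]
best=[]
for f in(0,np.pi):
    a=env.solve_ik(tool(bp,yaw,35,.16),quat(yaw+f)); print(f,np.round(a,2) if a is not None else None)
    if a is not None: best.append((abs(a[5]),f))
f=min(best)[1];pickle.dump(f,open("f.pkl","wb"))
q=quat(yaw+f)
env.move_to(tool(bp,yaw,35,.16),q)
env.move_linear(tool(bp,yaw,35,.06),q,vel=.12)
hit=env.move_linear(tool(bp,yaw,35,.022),q,vel=.02,contact_N=3)
s=env.state();print(hit,s["ee_pos"],s["contact_force"],s["time_s"])
c=env.capture("side");cv2.imwrite("pics/s1.png",cv2.resize(c["img"][100:300,140:360],None,fx=2.7,fy=2.7))
E
```

```text
0 [ 0.1   0.39  1.24 -0.    1.51 -2.7 ]
3.141592653589793 [ 0.1   0.39  1.24 -0.    1.51  0.44]
False [0.66334197 0.1461565  0.02213756] [-0.53317773  0.02841771 -0.1694633 ] 5.5
```

View pics/s1.png

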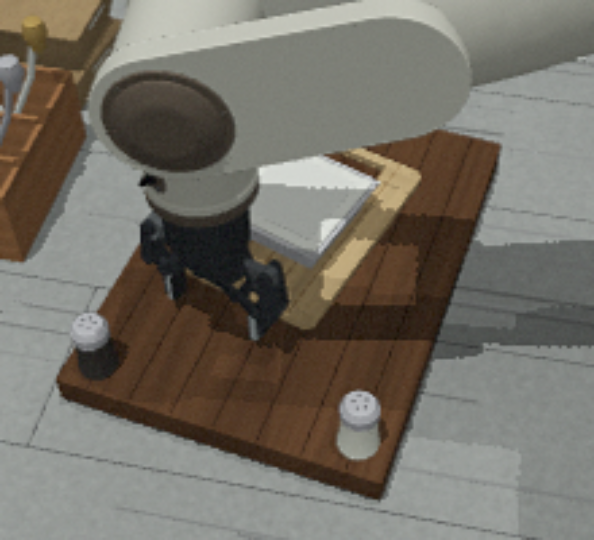

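The fingers stand behind the board with their pads at about (173,295) and (257,335) in the crop. Nothing is touched yet and the shakers are clear. I'll feel further down for the block.

```bash
python3 - <<'E'
from h import *
p=env.state()["ee_pos"]
hit=env.move_linear([p[0],p[1],.012],vel=.02,contact_N=3)
s=env.state();print(hit,s["ee_pos"],s["contact_force"],s["time_s"],s["gripper_width"])
E
```

```text
False [0.66335684 0.14617522 0.01199516] [ 0.1114874  -0.65735745 -0.44032996] 6.2 0.08548215789898689
```

```bash
python3 - <<'E'
from h import *
c=env.capture("side");import pickle;pickle.dump(c,open("s2.pkl","wb"));cv2.imwrite("pics/s2.png",cv2.resize(c["img"][165:240,180:270],None,fx=8,fy=8,interpolation=cv2.INTER_CUBIC))
s=env.state();print(s["contact_force"],np.round(s["joint_torque"],1),s["ee_pos"])
P=np.linalg.inv(c["pose"])
R=Ro.from_quat(s["tool_rot"]).as_matrix()
for dz in(0,.013,.028,.04):
  for y in(-.05,0,.05):
    w=s["ee_pos"]+R@[0,y,-dz];q=P[:3,:3]@w+P[:3,3];u=[c["fx"]*q[0]/q[2]+c["cx"],c["fy"]*q[1]/q[2]+c["cy"]]
    print(dz,y,w.round(3),np.round((np.array(u)-[180,165])*8))
E
```

```text
[-0.07562678 -0.19322242  0.33466949] [ -0.  -95.7 -51.5   0.   -0.   -0. ] [0.66342106 0.14616746 0.01207623]
0 -0.05 [0.616 0.163 0.012] [453. 550.]
0 0 [0.663 0.146 0.012] [326. 487.]
0 0.05 [0.711 0.13  0.012] [203. 426.]
0.013 -0.05 [0.616 0.163 0.025] [451. 527.]
0.013 0 [0.663 0.146 0.025] [323. 464.]
0.013 0.05 [0.711 0.13  0.025] [199. 403.]
0.028 -0.05 [0.616 0.163 0.04 ] [449. 500.]
0.028 0 [0.663 0.146 0.04 ] [320. 437.]
0.028 0.05 [0.711 0.13  0.04 ] [195. 376.]
0.04 -0.05 [0.616 0.163 0.052] [447. 478.]
0.04 0 [0.663 0.146 0.052] [317. 415.]
0.04 0.05 [0.711 0.13  0.052] [191. 353.]
```

View pics/s2.png

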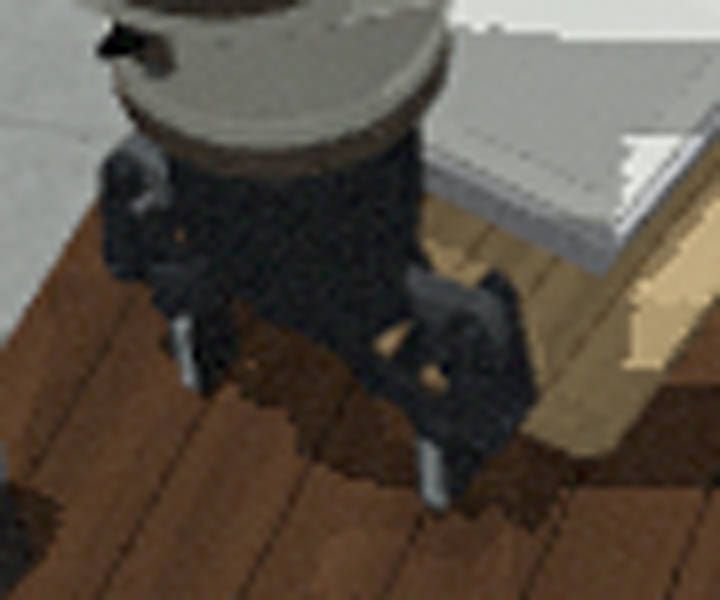

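The tips at (195,388) and (437,508) project to a height of about 35–40 mm, so they must be almost on the block. The tray's rim is about 50 mm ahead of the board's rear edge, leaving about 20 mm to the gripper body. I'll feel the last few mm.

```bash
python3 - <<'E'
from h import *
p=env.state()["ee_pos"]
hit=env.move_linear([p[0],p[1],.005],vel=.02,contact_N=3)
s=env.state();print(hit,s["ee_pos"],s["contact_force"],s["time_s"])
E
```

```text
True [0.66348962 0.14617225 0.00555731] [-1.8884536  -0.14646643  8.89157318] 6.6167
```

The block was felt at TCP z = 6 mm, so the tips are about 33 mm behind the TCP when open. I'll raise 4 mm and push along the arc, leaving about 10 mm to go.

```bash
python3 - <<'E'
from h import *
import pickle
m=measure(pickle.load(open("top0.pkl","rb")))
f=pickle.load(open("f.pkl","rb"))
bp,yaw,_=m["board"];bc,by,_=m["block"];w,d,g=rel(m)
Z=.0105;p=env.state()["ee_pos"]
env.move_linear([p[0],p[1],Z],vel=.03)
env.move_linear(tool(bp,yaw,13,Z),quat(yaw+f),vel=.04)
R=np.array([[np.cos(by),-np.sin(by)],[np.sin(by),np.cos(by)]])
end=145.;N=4;dx=(end-w[0])
x,y=w
for i in range(N):
    a=d*(1-(i+.5)/N); x+=dx/N; y+=dx/N*np.tan(a); dd=d*(1-(i+1)/N)
    env.move_linear(tool(bc+R@[x,y],by+dd,11,Z),quat(by+dd+f),vel=.06)
    s=env.state();print(s["time_s"],np.round(s["contact_force"],1),np.round(s["ee_pos"],4))
env.move_linear(tool(bc+R@[x,y],by,31,Z),vel=.1)
env.move_linear(tool(bc+R@[x,y],by,40,.17),vel=.25)
P=tool(bc+R@[x,y],by,40,.2);J=env.state()["joints"].copy();J[0]+=.5
env.movej(J)
c=env.capture("top");pickle.dump(c,open("top1.pkl","wb"))
m1=measure(c,"pics/m1.png")
for k in m1:print(k,m1[k])
print(rel(m1),env.state()["time_s"])
E
```

```text
8.3 [-0.6 -0.7  0.4] [0.6412 0.099  0.0106]
8.9167 [-0.2  0.5  0.7] [0.6281 0.0742 0.0105]
9.5333 [ 0.5 -0.5  0.3] [0.6162 0.0489 0.0105]
10.15 [ 0.2 -0.4  0.4] [0.6056 0.0232 0.0105]
block (array([605.2335  ,  14.197109], dtype=float32), np.float64(-1.715016867112492), [490.3, 314.4])
board (array([ 587.2159 , -107.94889], dtype=float32), np.float64(-1.7116098605751757), [242.6, 162.0])
lid ((590.9032592773438, -101.12464904785156), (128.3928985595703, 127.90646362304688), 80.09477996826172)
slot ((608.423095703125, -214.26699829101562), (7.6191301345825195, 2.2152488231658936), 54.3488883972168)
(array([123.46741964,  -0.27562655]), np.float64(0.0034070065373161817), np.float64(-16.533073686161885)) 12.5
```

View pics/m1.png

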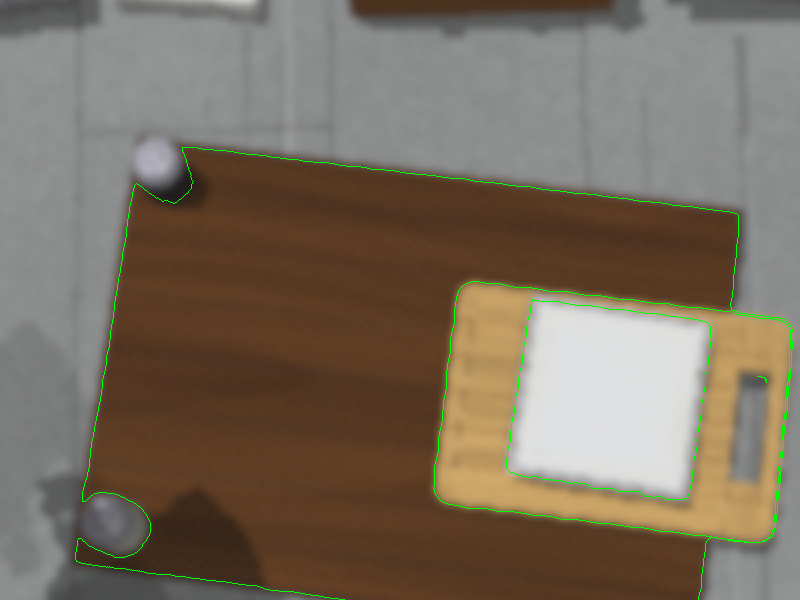

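The slot now shows table through it, with its left side at about x = 736. Against the block pose from the first picture, the board has a gap of about 6.5 mm, a yaw error of 0.003 rad and y ≈ 0. The tray hasn't moved on the board (7 mm behind and 3 mm to the side, as before). I'll push the remaining 8.5 mm.

```bash
python3 - <<'E'
from h import *
import pickle
m=measure(pickle.load(open("top0.pkl","rb")))
f=pickle.load(open("f.pkl","rb"))
bc,by,_=m["block"];Z=.0105
R=np.array([[np.cos(by),-np.sin(by)],[np.sin(by),np.cos(by)]])
T=lambda x,b,z:tool(bc+R@[x,-.4],by,b,z)
q=quat(by+f)
env.move_to(T(145,40,.17),q)
env.move_linear(T(145,31,Z),q,vel=.15)
env.move_linear(T(153.5,11,Z),q,vel=.05)
env.move_linear(T(153.5,31,Z),vel=.1)
env.move_linear(T(153.5,40,.17),vel=.25)
J=env.state()["joints"].copy();J[0]+=.5
env.movej(J)
c=env.capture("top");pickle.dump(c,open("top2.pkl","wb"))
c["img"]=c["img"]
m1=measure(c);m2=dict(m1,block=m["block"])
print(m1["board"],m1["lid"],rel(m2),env.state()["time_s"])
cv2.imwrite("pics/t2.png",cv2.resize(c["img"][130:240,240:350],None,fx=5,fy=5,interpolation=cv2.INTER_CUBIC))
E
```

```text
(array([ 585.79285, -116.27429], dtype=float32), np.float64(-1.7120524852692287), [242.2, 162.1]) ((589.569091796875, -109.05069732666016), (128.5573272705078, 127.7267074584961), 80.11397552490234) (array([154.9432219 ,  -0.56370469]), np.float64(0.0021958667725237024), np.float64(14.943016967447022)) 17.9417
```

View pics/t2.png

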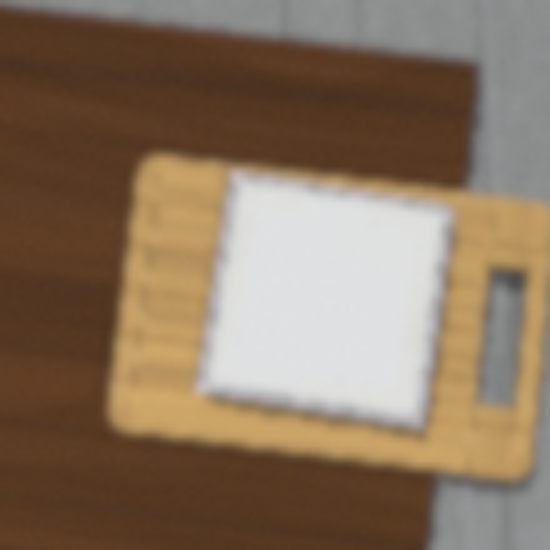

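The block's edge runs from (468,185) to (437,480) and the slot's inner side is at about x = 485. By eye that is a gap of about 16 mm, against 14.9 mm measured. The board is square to 0.002 rad and the arm is clear.

```bash
python3 -c "
from workcell import env
print(env.hand_in())"
```

```text
the job is handed in; nothing more can be done
None
```

I pushed the board until its whole slot overhangs the right edge: the camera measured a gap of about 15 mm and a squareness error of about 0.002 rad, with the tray still in place on the board. I handed the job in at about 18 s.

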